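Let one tape roll out of the gravity feeder

ROBOT

A 7-joint arm with a two-finger parallel gripper is mounted at the origin on a cart in front of the work surface, level with it; the furniture and walls round the work are solid. World frame = base frame: x ahead of the robot, y to its left, z up, the work surface at z = 0. Lengths are in m, angles in rad, forces in N, time in s.
With the tool pointing down it reaches from about 0.4 to 0.85 m from the base axis. Payload 4.5 kg.
Tool frame: the origin (TCP) lies midway between the tips of the shut fingers; the grasp point (between the pads) lies 19 mm behind it; x points along the fingers, y is the direction in which the jaws open and shut, and the axes are right-handed (so a half turn about x gives the same grasp; the last joint's range is limited). The gripper opens to 85 mm and grips with 20 to 120 N. Pads are 22 mm wide; open, the fingers measure 114 mm over their backs; the gripper's body (76 mm by 85 mm) begins 54 mm behind the grasp point. The pads swing forward as they close: fully open they stand 13 mm farther back than shut.
Start: joints at [1.26, 0.689, -0.195, 1.565, 0.157, 0.902, -0.215], TCP at [0.211, -0.588, 0.231] pointing down, gripper open.
Joint ranges: [-3.01, 3.01], [-0.46, 2.08], [-1.47, 1.51], [0.13, 2.56], [-1, 4.14], [0.04, 2.09], [-2.66, 2.66]. Speed limits (rad/s): [2.57, 2.57, 3.14, 3.14, 3.14, 3.14, 3.14].

INTERFACE

Orientations are given as a 3x3 rotation matrix whose columns are the frame's x, y, z axes.
In Python, from rig import ctrl, eyes, finder gives the robot as it stands.
- The arm moves only by the tool servo_tool, never from a script. Its arguments are lists of equal length, an entry for each row: "xyz": the shift along the tool's x, y, z as a fraction of full scale, a list of three; "yaw": the turn about the tool's x as a fraction of full scale; "gripper": the closure, from 0 (fully open) to 1 (shut). A call has 1 to 10 rows; each row is the pose to reach, as a shift and turn from the pose commanded when the call began, along the tool's axes at that moment; what a row does not reach only later rows make up. Full scale, the value 1, is 120 mm for a shift and 90 degrees for a turn. A row lasts 1/12 s, in which the tool goes at most 41.7 mm and 7.16 degrees, less where a joint would pass 70% of its speed; a pose out of reach is approached as far as the arm can. A call with a number of a shift or a turn outside -1 to 1 is refused whole. A call with a gripper value outside its range is refused whole. The fingers move at their own pace and stop on an object; "squeeze" is the grip in N (left out, the last holds). Time passes only in rows, so rows that repeat a pose let the fingers close. It gives the time, the measured TCP pose, the force and the opening at its end, in the units of the state.
- ctrl.read_state(): the state, without advancing time (a new reading comes with each control period).
- eyes.camera(name): name is "side" or "top" or "wrist"; returns a dict with "image" (400x640x3 uint8, red, green, blue), "depth" (400x640 float32, m along the optical axis (not along the pixel's ray), 0 where there is no reading), "intrinsics" (3x3 intrinsics, pixels), "rvec" (rotation vector, rad) and "tvec" (3), from world to camera coordinates, as OpenCV has them. Camera axes: x right, y down, z forward; pixel columns grow to the right and rows downward; lengths in m; the calibration is good to about 2 mm. The wrist camera is an equidistant fisheye: a pixel r from the principal point sees the ray r / f radians off the axis. A picture is of the moment at which its call begins.
- ctrl.finish_job(): hands the job in, once; it reports no verdict.
Trained networks look in the newest picture that a camera, given by its name, has taken for a name from the list of things; names that differ only in an ending like _2 or _b are one class to them, and where a whole thing is asked for, a point or a joint stands for the part that bears it (a point fixed in the world has none). Each returns a list of dicts, best first, with "conf" (0 to 1); they miss things now and then, are a little off and sometimes report something else, mostly with a low value. They report only what shows in the picture. A call takes as long as a camera call. They do not tell look-alikes from the thing itself.
- finder.outline_of(label, camera): "pixels" (400x640 bool, what is visible of it) and "box" ([left, top, right, bottom] in pixels, round what is visible of it).
The state is a dict: "t": time; "joint_positions": joint angles; "qvel": joint speeds; "joint_torque": joint torques, N m; "ee_pos": TCP position; "tool_rot": TCP orientation; "contact_force": force on the tool from outside, world axes, zero at the start; "ft_torque": the same for the moment, N m; "opening": finger opening in m.
Only numpy, scipy, OpenCV 4.12 (cv2) and the standard library are available. Lean on these libraries where they do the work, as an engineer would, in place of code of your own. Each camera call takes 0.05 s, during which the arm holds its last target.

TASK

Get one roll of packing tape out of the roll feeder: press the pad on the long end of its lever fully down with the fingertips to raise the heavy flap, keep it down until the front roll has rolled out to the bumper at the low end, then ease the lever back up so that the flap comes down shut without slamming and the next roll moves up behind it. Let out that one roll only, work the feeder by its lever alone without touching the rolls or the flap, and leave the things lying round it where they are.

Things in the scene. Friction and masses are not known exactly. Their poses are not given: they have to be found in the camera images.
- feeder: Grey steel chute for tape rolls, fixed to the bench. Origin on the bench under its middle; z up, +y to the high end, -y to the low end with its rubber bumper, x across. Chute 54 mm wide inside, walls 28 mm high, sloping 0.21 rad, from y = +0.15 (floor 91 mm up) to -0.20 (16 mm up). Two cheek plates near y = -0.02, 70 mm over their outsides, 257 mm high, carry lever and flap. Feet 120 mm wide.
- feeder_lever (a joint): Steel lever pivoted between the cheek plates, 222 mm up at feeder y = -0.029. 0 = resting, long end up; grows as the long end (+y) is pressed, to 0.45 rad at the stop. The short end (-y) raises the flap through a link. It takes 2 to 3 N at first, 4 to 6 N near the stop. From about 0.36 rad the front roll can pass. No catch: let go, the flap's weight throws it back to 0 hard.
- lever_pad (a point): Centre of the top of the pad on the lever's long end: flat, black, ribbed, 44 mm across (feeder x) by 36 mm, free above. At rest at feeder (0, +0.150), 271 mm above the bench, rising 0.21 rad towards +y. Fully pressed it is 83 mm lower at nearly the same y (4 mm farther to +y, half-way 7 mm), falling 0.24 rad towards +y.
- feeder_flap: Heavy flap (about 0.8 kg) that holds the front roll back: steel plate 50 mm wide, 70 mm long, with a dark weight bar across its outside and a black roller along its lower edge, hinged at its upper edge between the cheek plates (origin on the hinge, 180 mm above the bench). It swings out to -y and up by about 0.84 rad as the lever is pressed.
- front_roll: Brown packing-tape roll that waits against the flap, standing on edge in the chute: 96 mm in diameter, 48 mm wide. Origin at the centre of one face. When the flap is up it rolls out by itself to the bumper in about a second.
- front_roll_center (a point): Centre of the front roll.
- next_roll: The same kind of roll, waiting behind the front one, higher up the chute. Origin at the centre of one face. As the lever goes down it follows by about 2 cm; then a sprung arm with a rubber shoe under the lever's long arm comes down on it and holds it back. With the lever up again it rolls on to the shut flap by itself in about a second.
- next_roll_center (a point): Centre of the next roll.
- gate_place (a point): Fixed point of the feeder: where the centre of a roll stands when it waits against the shut flap.
- pickup_place (a point): Fixed point of the feeder: where the centre of a roll stands when it lies against the bumper at the low end.
- masking_roll: Bystander: roll of masking tape lying flat on the bench in front of the feeder, 92 mm in diameter, 25 mm high; origin at the centre of its underside.
- stamp: Bystander: hand stamp with a turned wooden handle, 26 x 50 x 74 mm high, standing in front of the feeder; origin at the centre of its underside.
- pen: Bystander: slim white ball pen, 145 mm long and 9 mm high, lying in front of the low end of the feeder; origin at the centre of its underside.
Things that resemble listed ones, but are neither listed nor needed, are in the scene too. Leave any turquoise or yellow look-alike of the next_roll alone.

How it is judged:
By the outcome, as a careful person would: the job done as asked, in the order asked, and still so for the second after the job is handed in, with the robot touching nothing.
It also fails if it takes over 35 s, if anything falls off the work surface, if the arm or the gripper's body presses on something with over 40 N, if the wrist force passes 120 N, or if a joint passes its speed limit or range.

## Working session

There is one attempt and no reset: what is moved stays moved. The work goes in short steps, Python scripts to look and compute and a tool call to move; the robot and the scene stay as the last step left them, time stands still between calls to the robot, and variables do not carry over. Pictures are saved under pics/ and viewed, and the job is handed in when it is done.

Besides the shell and the picture viewer there is one more tool, called by a JSON object that holds its "method" and its "body", one argument or row to a line. servo_tool: Moves the arm, as the interface text tells. Its arguments: {"type":"object","properties":{"xyz":{"type":"array","items":{"type":"array","items":{"type":"number","minimum":-1,"maximum":1}}},"yaw":{"type":"array","items":{"type":"number","minimum":-1,"maximum":1}},"gripper":{"type":"array","items":{"type":"number"}},"squeeze":{"type":"number"}},"required":["xyz","yaw","gripper"]}

```bash
ls; mkdir -p pics; python3 - <<'E'
from rig import ctrl, eyes, finder
import cv2,numpy as np
s=ctrl.read_state()
for k in s: print(k,np.round(s[k],3).tolist())
for n in ["side","top","wrist"]:
    c=eyes.camera(n); cv2.imwrite(f"pics/a_{n}.png",c["image"][:,:,::-1]); np.savez(f"a_{n}.npz",**c)
    print(n,c["intrinsics"].tolist(),c["rvec"],c["tvec"])
    for l in ["feeder","lever_pad","feeder_flap","front_roll"]:
        for d in finder.outline_of(l,n)[:3]: print(l,d["conf"],d["box"])
E
```

```text
pics
t 0.0
joint_positions [1.26, 0.69, -0.195, 1.566, 0.157, 0.902, -0.215]
qvel [-0.002, -0.0, 0.0, -0.001, -0.0, 0.001, 0.001]
joint_torque [0.0, -53.96, -1.267, -15.854, 0.009, 0.009, -0.0]
ee_pos [0.211, -0.588, 0.23]
tool_rot [[-0.001, 0.338, -0.941], [0.002, -0.941, -0.338], [-1.0, -0.002, 0.0]]
contact_force [-0.199, 1.08, 0.091]
ft_torque [0.017, 0.026, -0.022]
opening 0.085
side [[512.0068587328324, 0.0, 314.83407410270934], [0.0, 512.0068587328324, 198.9235638633007], [0.0, 0.0, 1.0]] [ 0.53418179 -2.46443819  1.44665784] [0.48023196 0.24610309 1.07456513]
feeder 0.72 [260.2, 149.4, 365.0, 284.3]
lever_pad 0.95 [260.6, 158.1, 327.1, 201.7]
lever_pad 0.54 [386.3, 207.9, 392.4, 215.8]
feeder_flap 0.75 [262.2, 157.6, 325.4, 197.5]
feeder_flap 0.72 [312.2, 172.7, 341.8, 193.3]
front_roll 0.86 [299.2, 192.5, 326.7, 229.5]
top [[476.7585897522947, 0.0, 325.12969671476685], [0.0, 476.7585897522947, 202.92611338311406], [0.0, 0.0, 1.0]] [ 2.13241216 -2.16364403  0.13220932] [0.04179159 0.48857201 1.40415776]
feeder 0.84 [283.0, 156.4, 416.7, 207.7]
lever_pad 0.8 [282.4, 158.0, 379.2, 181.6]
lever_pad 0.61 [361.1, 165.9, 381.7, 194.1]
feeder_flap 0.52 [361.1, 168.1, 380.9, 193.7]
front_roll 0.59 [334.7, 174.8, 357.8, 189.6]
wrist [[309.70691628693146, 0.0, 320.86178392065494], [0.0, 309.70691628693146, 201.9168793900079], [0.0, 0.0, 1.0]] [-2.38005538  1.67230103  0.232132  ] [-0.62488398 -0.03580858  0.37903128]
```

View pics/a_side.png

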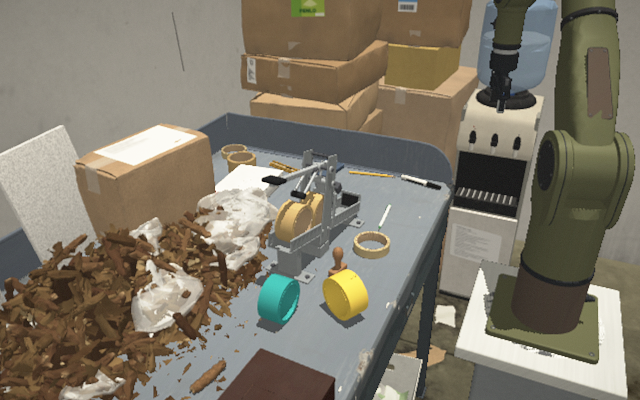

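View pics/a_top.png

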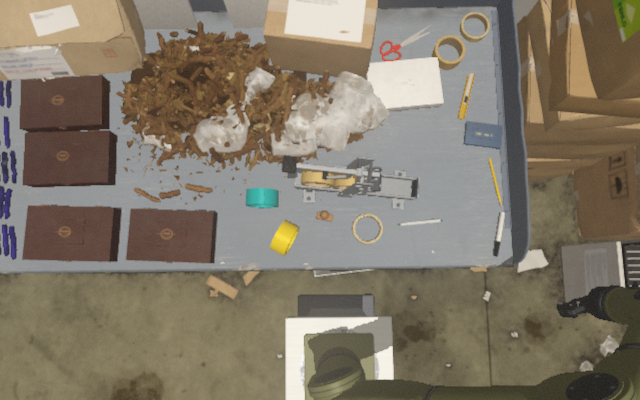

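View pics/a_wrist.png

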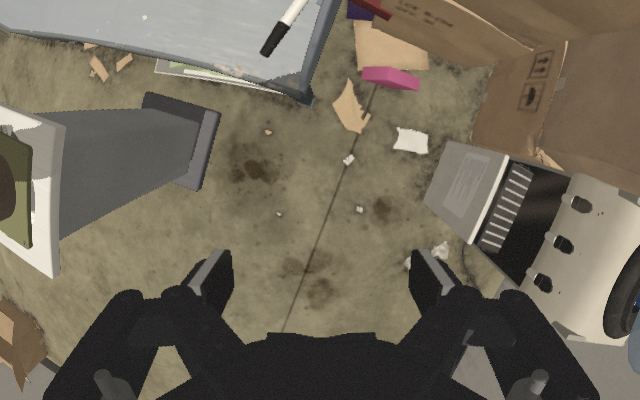

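```bash
python3 - <<'E'
import cv2
for n,(a,b,c,d) in {"side":(240,140,400,300),"top":(270,130,430,230)}.items():
    i=cv2.imread(f"pics/a_{n}.png")[b:d,a:c]; k=min(800/(c-a),600/(d-b)); cv2.imwrite(f"pics/b_{n}.png",cv2.resize(i,None,fx=k,fy=k,interpolation=cv2.INTER_CUBIC)); print(k)
E
```

```text
3.75
5.0
```

View pics/b_side.png

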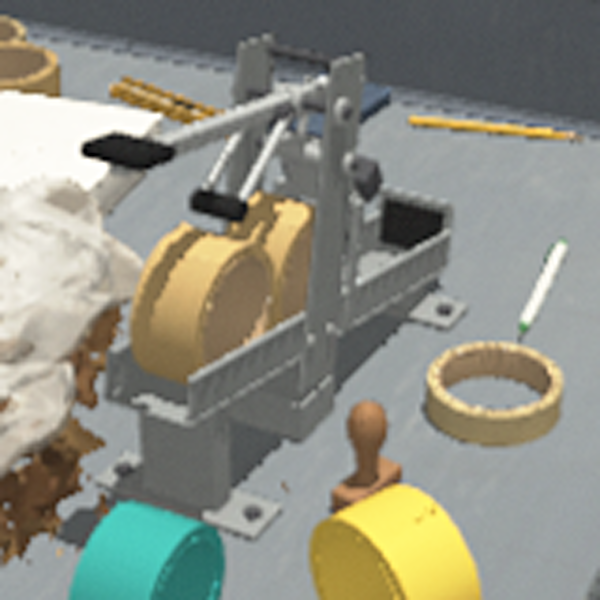

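View pics/b_top.png

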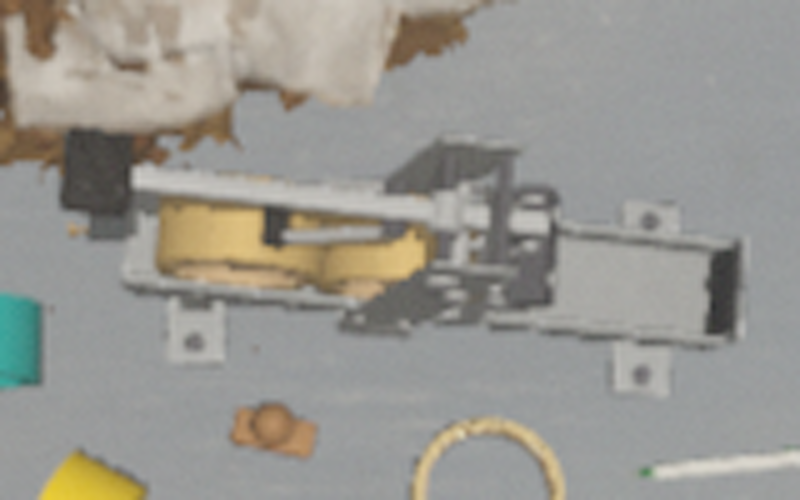

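The side view shows the black pad at (274,180), the shoe at about (298,194) and the brown rolls under the lever. The top view shows the pad at (289,164). The turquoise and yellow rolls are bystanders, and there is only one feeder. Now I'll measure the pad.

```bash
cat > h.py <<'E'
import numpy as np,cv2
def load(n): return dict(np.load(n))
def RT(c): return cv2.Rodrigues(c["rvec"])[0],c["tvec"].reshape(3)
def cloud(c,mask):
    v,u=np.nonzero(mask&(c["depth"]>0)); z=c["depth"][v,u]; K=c["intrinsics"]
    P=np.stack([(u-K[0,2])/K[0,0]*z,(v-K[1,2])/K[1,1]*z,z],1); R,t=RT(c); return (P-t)@R,u,v
def proj(c,X):
    R,t=RT(c); p=(np.atleast_2d(X)@R.T+t); q=p@c["intrinsics"].T; return q[:,:2]/q[:,2:]
def tri(c1,p1,c2,p2):
    Ps=[]
    for c in(c1,c2):
        R,t=RT(c);Ps.append(c["intrinsics"]@np.c_[R,t])
    X=cv2.triangulatePoints(Ps[0],Ps[1],np.array(p1,float).reshape(2,1),np.array(p2,float).reshape(2,1));return (X[:3]/X[3]).ravel()
E
python3 - <<'E'
from h import *
s=load("a_side.npz");t=load("a_top.npz")
for c,(a,b,d,e) in((s,(258,170,290,190)),(t,(280,154,298,176))):
    m=np.zeros((400,640),bool);m[b:e,a:d]=c["image"][b:e,a:d].max(2)<70
    P,u,v=cloud(c,m); k=P[:,2]>.22; print(k.sum(),P[k].mean(0),P[k].min(0),P[k].max(0),u[k].min(),u[k].max(),v[k].min(),v[k].max(),u[k].mean(),v[k].mean())
print(tri(s,(273.5,179.5),t,(289.5,164)))
# feeder features, tall cheek tops, chute corners in top view
m=np.zeros((400,640),bool);m[150:220,280:425]=1
P,u,v=cloud(t,m)
for lo,hi in((.24,.3),(.1,.13),(.03,.09)):
    k=(P[:,2]>lo)&(P[:,2]<hi);print(lo,k.sum(),P[k].min(0),P[k].max(0))
# walls: lines: use all points height>.012
k=(P[:,2]>.012)&(P[:,2]<.26)
r=cv2.minAreaRect((P[k,:2]*1000).astype(np.float32));print(r)
E
```

```text
148 [0.55585678 0.13208506 0.27098902] [0.53857243 0.11254577 0.26074191] [0.57972249 0.14385454 0.27575665] 262 286 176 184 273.9527027027027 180.02027027027026
20 [0.56651394 0.11889624 0.26972478] [0.53925015 0.10770943 0.2625649 ] [0.57892809 0.1379764  0.27541017] 283 295 156 172 290.6 160.95
[0.56086931 0.12267367 0.26648735]
0.24 569 [ 0.50722097 -0.09518687  0.2400473 ] [0.58234586 0.14103466 0.2776241 ]
0.1 163 [ 0.50908457 -0.09064994  0.1002498 ] [0.57768182 0.12018676 0.12983211]
0.03 1054 [ 0.4403512  -0.2451121   0.03000265] [0.64986412 0.16800998 0.08996683]
((547.7090454101562, -35.932220458984375), (418.1883544921875, 216.07614135742188), 89.44964599609375)
```

```bash
python3 - <<'E'
from h import *
from scipy.optimize import least_squares
s=load("a_side.npz");t=load("a_top.npz")
T=lambda a,b:(270+a/5,130+b/5)
S=lambda a,b:(240+a/3.75,140+b/3.75)
M=[(t,(.028,-.2,.044),T(743,238)),(t,(-.028,-.2,.044),T(738,347)),(t,(-.028,.15,.119),T(123,292)),
(t,(0,.15,.271),T(97.5,170)),(s,(0,.15,.271),S(127,148)),
(s,(-.028,.15,.119),S(190,375)),(s,(-.028,-.2,.044),S(452,240))]
def f(p):
    c,q=np.cos(p[2]),np.sin(p[2])
    return np.concatenate([(proj(cam,(np.array([[c,-q,0],[q,c,0],[0,0,1]])@np.array(m))+[p[0],p[1],0])[0]-px) for cam,m,px in M])
r=least_squares(f,[.55,-.03,0],loss="soft_l1");print(r.x,f(r.x).reshape(-1,2).round(1))
c,q=np.cos(r.x[2]),np.sin(r.x[2]);print("pad",r.x[0]-q*.15,r.x[1]+c*.15)
E
```

```text
[ 0.5438077  -0.03203796 -0.09652132] [[-4.4  2.6]
 [-4.5 -0.8]
 [ 0.1 -3.4]
 [ 1.7  0. ]
 [ 2.5 -2.6]
 [-0.   1.7]
 [-0.3 -1.2]]
pad 0.5582634231827093 0.11726385493593668
```

{"method": "servo_tool", "body": {
  "xyz": [
    [-0.5,0,0],
    [-0.8,-0.2,-0.2],
    [-1,-0.5,-0.5],
    [-1,-0.75,-0.75],
    [-1,-1,-1],
    [-1,-1,-1]
  ],
  "yaw": [0,0,0,0,0,0],
  "gripper": [1,1,1,1,1,1]
}}

```text
t: 1.25
ee_pos: [0.2854, -0.4319, 0.3527]
tool_rot: [[0.002, 0.34, -0.94], [-0.001, -0.94, -0.34], [-1.0, 0.001, -0.002]]
contact_force: [0.2, -0.8, -0.8]
opening: 0.0125
```

{"method": "servo_tool", "body": {
  "xyz": [
    [0,-0.2,-0.2],
    [0,-0.4,-0.4],
    [0,-0.6,-0.6],
    [0,-0.8,-0.8],
    [0,-1,-1],
    [0,-1,-1]
  ],
  "yaw": [0,0,0,0,0,0],
  "gripper": [1,1,1,1,1,1]
}}

```text
t: 1.75
ee_pos: [0.3596, -0.2743, 0.3519]
tool_rot: [[0.003, 0.349, -0.937], [0.003, -0.937, -0.349], [-1.0, -0.002, -0.004]]
contact_force: [0.4, -0.0, -0.4]
opening: 0.0001
```

{"method": "servo_tool", "body": {
  "xyz": [
    [0,-0.2,-0.2],
    [0,-0.4,-0.4],
    [0,-0.6,-0.6],
    [0,-0.8,-0.8],
    [0,-1,-1],
    [0,-1,-1]
  ],
  "yaw": [0,0,0,0,0,0],
  "gripper": [1,1,1,1,1,1]
}}

```text
t: 2.25
ee_pos: [0.4316, -0.1205, 0.352]
tool_rot: [[0.004, 0.349, -0.937], [0.004, -0.937, -0.349], [-1.0, -0.002, -0.005]]
contact_force: [0.9, -0.5, 0.2]
opening: -0.0
```

{"method": "servo_tool", "body": {
  "xyz": [
    [0,-0.15,-0.15],
    [0,-0.3,-0.3],
    [0,-0.45,-0.45],
    [0,-0.6,-0.65],
    [0,-0.75,-0.85],
    [0,-0.75,-0.85],
    [0,-0.75,-0.85],
    [0,-0.75,-0.85],
    [0,-0.75,-0.85],
    [0,-0.75,-0.85]
  ],
  "yaw": [-0.07,-0.14,-0.21,-0.28,-0.35,-0.42,-0.5,-0.58,-0.65,-0.717],
  "gripper": [1,1,1,1,1,1,1,1,1,1]
}}

```text
t: 3.08
ee_pos: [0.494, -0.009, 0.3513]
tool_rot: [[0.0, 0.996, -0.094], [-0.0, -0.094, -0.996], [-1.0, 0.0, 0.0]]
contact_force: [-0.2, 0.3, 0.1]
opening: 0.0003
```

```bash
python3 - <<'E'
from rig import ctrl, eyes, finder
import cv2,numpy as np
s=ctrl.read_state()
for k in ("t","joint_positions","ee_pos","tool_rot"): print(k,np.round(s[k],3).tolist())
for n in ["wrist","side"]:
    c=eyes.camera(n); cv2.imwrite(f"pics/c_{n}.png",c["image"][:,:,::-1]); np.savez(f"c_{n}.npz",**c)
c=dict(np.load("c_wrist.npz"));R=cv2.Rodrigues(c["rvec"])[0];print("campos",-R.T@c["tvec"],R)
E
```

```text
t 3.083
joint_positions [0.358, 0.423, -0.651, 1.758, 0.29, 1.058, -0.489]
ee_pos [0.494, -0.009, 0.351]
tool_rot [[0.0, 0.996, -0.094], [-0.0, -0.094, -0.996], [-1.0, 0.0, 0.0]]
campos [0.50063144 0.05913272 0.49385659] [[ 9.95637441e-01 -9.33051114e-02 -4.91851403e-04]
 [-8.97058579e-02 -9.58654259e-01  2.70064567e-01]
 [-2.56699200e-02 -2.68842272e-01 -9.62842089e-01]]
```

View pics/c_wrist.png

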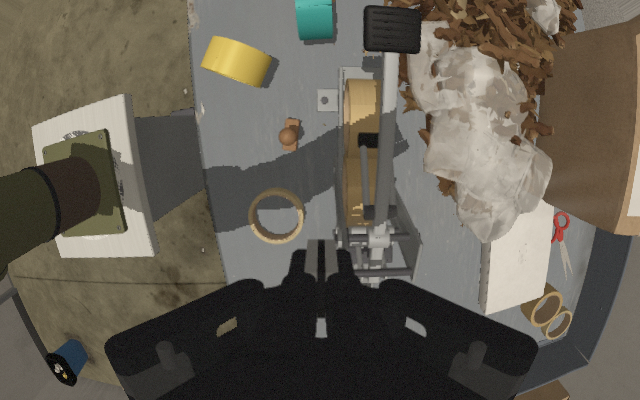

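View pics/c_side.png

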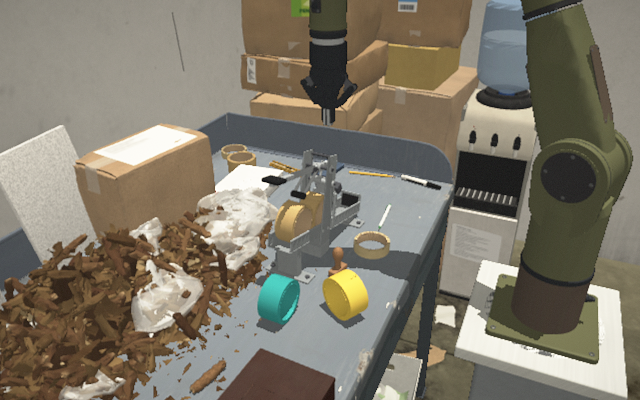

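The wrist view shows the ribbed pad with its corners near (364,6), (422,8), (420,53) and (364,51). The lever runs down from it to the cheek plates at (378,240).

```bash
cat >> h.py <<'E'
def fray(c,u,v,z):
    K=c["intrinsics"];R,t=RT(c);d=np.array([u-K[0,2],v-K[1,2]])/K[0,0];r=np.hypot(*d);r=max(r,1e-9)
    w=R.T@np.array([*(d/r*np.sin(r)),np.cos(r)]);o=-R.T@t;return o+w*(z-o[2])/w[2]
E
python3 - <<'E'
from h import *
c=load("c_wrist.npz")
for p,z in(((364,6),.275),((422,8),.275),((420,51),.267),((364,49),.267),((393,29),.271)): print(p,fray(c,*p,z))
m=np.zeros((400,640),bool);im=c["image"];m[3:53,362:424]=im[3:53,362:424].max(2)<60
v,u=np.nonzero(m&(c["depth"]>0));K=c["intrinsics"];R,t=RT(c);P=[]
for a,b in zip(u,v):
    d=np.array([a-K[0,2],b-K[1,2]])/K[0,0];r=np.hypot(*d);w=np.array([*(d/r*np.sin(r)),np.cos(r)]);P.append((w/w[2]*c["depth"][b,a]-t)@R)
P=np.array(P);k=P[:,2]>.24;P=P[k];print(len(P),np.median(P,0),P.min(0),P.max(0),np.linalg.lstsq(np.c_[P[:,:2],np.ones(len(P))],P[:,2],rcond=None)[0])
E
```

```text
(364, 6) [0.53877673 0.13902715 0.275     ]
(422, 8) [0.58216533 0.137752   0.275     ]
(420, 51) [0.57903753 0.10520046 0.267     ]
(364, 49) [0.53646857 0.10752449 0.267     ]
(393, 29) [0.55885976 0.12156931 0.271     ]
2475 [0.55833639 0.12126263 0.27081982] [0.53680909 0.10435337 0.26274851] [0.58156047 0.14127149 0.27645392] [0.03198335 0.2087283  0.22750697]
```

{"method": "servo_tool", "body": {
  "xyz": [
    [0,0.1,-0.25],
    [0,0.2,-0.5],
    [0.1,0.3,-0.75],
    [0.25,0.437,-1],
    [0.4,0.437,-1],
    [0.4,0.437,-1]
  ],
  "yaw": [0,0,0,0,0,0],
  "gripper": [1,1,1,1,1,1]
}}

```text
t: 3.68
ee_pos: [0.5565, 0.1066, 0.2999]
tool_rot: [[-0.006, 0.995, -0.099], [-0.001, -0.099, -0.995], [-1.0, -0.006, 0.002]]
contact_force: [-1.4, -1.0, -0.8]
opening: 0.0002
```

{"method": "servo_tool", "body": {
  "xyz": [
    [0.05,0,-0.14],
    [0.1,0,-0.14],
    [0.15,0,-0.14],
    [0.15,0,-0.14]
  ],
  "yaw": [0,0,0,0],
  "gripper": [1,1,1,1]
}}

```text
t: 4.02
ee_pos: [0.5591, 0.1203, 0.2846]
tool_rot: [[-0.002, 0.995, -0.102], [-0.002, -0.102, -0.995], [-1.0, -0.001, 0.002]]
contact_force: [-0.1, 0.1, -0.1]
opening: 0.0001
```

```bash
python3 - <<'E'
from rig import ctrl, eyes, finder
import cv2,numpy as np
s=ctrl.read_state()
for k in ("t","ee_pos","contact_force"): print(k,np.round(s[k],3).tolist())
for n in ["wrist","side"]:
    c=eyes.camera(n); i=c["image"][:,:,::-1]
    if n=="side": i=cv2.resize(i[90:300,230:430],None,fx=2.8,fy=2.8)
    cv2.imwrite(f"pics/d_{n}.png",i); np.savez(f"d_{n}.npz",**c)
E
```

```text
t 4.017
ee_pos [0.559, 0.12, 0.285]
contact_force [-0.128, 0.139, -0.059]
```

View pics/d_wrist.png

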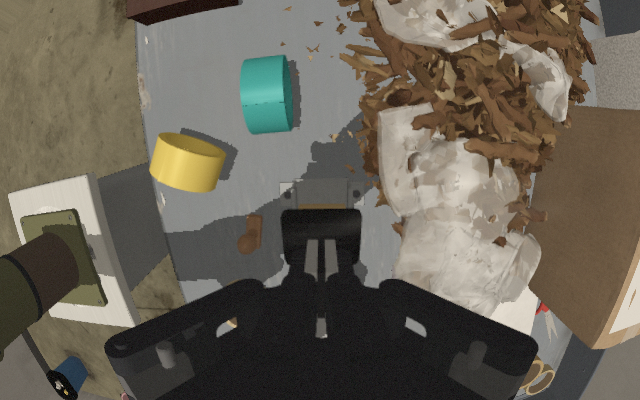

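View pics/d_side.png

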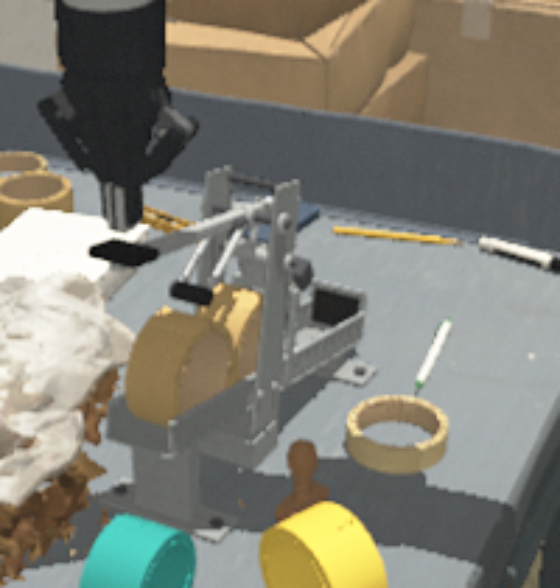

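Fingertips are centred over the pad. Now I'll press, following the arc.

{"method": "servo_tool", "body": {
  "xyz": [
    [0.05,0,-0.01],
    [0.1,0,-0.01],
    [0.13,0,-0.02],
    [0.17,0,-0.03],
    [0.22,0,-0.04],
    [0.27,0,-0.05],
    [0.32,0,-0.055],
    [0.37,0,-0.06],
    [0.42,0,-0.065],
    [0.47,0,-0.065]
  ],
  "yaw": [0,0,0,0,0,0,0,0,0,0],
  "gripper": [1,1,1,1,1,1,1,1,1,1]
}}

```text
t: 4.95
ee_pos: [0.5608, 0.1302, 0.2284]
tool_rot: [[0.0, 0.995, -0.1], [-0.0, -0.1, -0.995], [-1.0, 0.0, -0.0]]
contact_force: [1.4, -1.5, 3.9]
opening: 0.0002
```

{"method": "servo_tool", "body": {
  "xyz": [
    [0.06,0,0],
    [0.12,0,0],
    [0.18,0,0.01],
    [0.24,0,0.015],
    [0.29,0,0.02],
    [0.33,0,0.025]
  ],
  "yaw": [0,0,0,0,0,0],
  "gripper": [1,1,1,1,1,1]
}}

```text
t: 5.45
ee_pos: [0.5605, 0.1274, 0.1887]
tool_rot: [[0.0, 0.995, -0.099], [0.001, -0.099, -0.995], [-1.0, 0.0, -0.001]]
contact_force: [-0.8, -0.6, 20.2]
opening: 0.0004
```

{"method": "servo_tool", "body": {
  "xyz": [
    [-0.005,0,0],
    [-0.005,0,0],
    [-0.005,0,0],
    [-0.005,0,0],
    [-0.005,0,0],
    [-0.005,0,0],
    [-0.005,0,0],
    [-0.005,0,0],
    [-0.005,0,0],
    [-0.005,0,0]
  ],
  "yaw": [0,0,0,0,0,0,0,0,0,0],
  "gripper": [1,1,1,1,1,1,1,1,1,1]
}}

```text
t: 6.28
ee_pos: [0.5605, 0.1275, 0.19]
tool_rot: [[0.001, 0.995, -0.099], [0.001, -0.099, -0.995], [-1.0, 0.001, -0.001]]
contact_force: [0.9, 1.7, 4.3]
opening: -0.0001
```

```bash
cat > look.py <<'E'
import sys
from rig import ctrl, eyes, finder
import cv2,numpy as np
s=ctrl.read_state()
for k in ("t","ee_pos","contact_force"): print(k,np.round(s[k],3).tolist())
I=[]
for n,(a,b,c2,d) in (("side",(240,130,400,300)),("top",(270,120,430,220))):
    c=eyes.camera(n); i=c["image"][:,:,::-1][b:d,a:c2]
    I.append(cv2.resize(i,(400,int(400*(d-b)/(c2-a))),interpolation=cv2.INTER_CUBIC)); np.savez(f"{sys.argv[1]}_{n}.npz",**c)
h=max(x.shape[0] for x in I)
cv2.imwrite(f"pics/{sys.argv[1]}.png",np.hstack([cv2.copyMakeBorder(x,0,h-x.shape[0],0,0,cv2.BORDER_CONSTANT) for x in I]))
E
python3 look.py e
```

```text
t 6.283
ee_pos [0.56, 0.128, 0.19]
contact_force [0.9, 1.75, 4.291]
```

View pics/e.png

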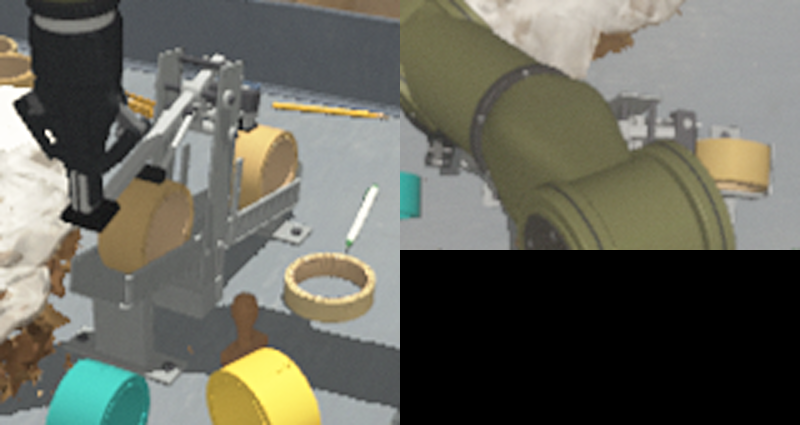

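The front roll is out at the low end (side 268,160; top right edge at the bumper). The next roll is held under the shoe. I'll hold a moment longer and check the roll is at rest.

{"method": "servo_tool", "body": {
  "xyz": [
    [0,0,0],
    [0,0,0],
    [0,0,0],
    [0,0,0],
    [0,0,0]
  ],
  "yaw": [0,0,0,0,0],
  "gripper": [1,1,1,1,1]
}}

```text
t: 6.8
ee_pos: [0.5604, 0.1275, 0.19]
tool_rot: [[0.0, 0.995, -0.099], [0.001, -0.099, -0.995], [-1.0, 0.0, -0.001]]
contact_force: [2.2, 1.8, 4.6]
opening: 0.0005
```

```bash
python3 look.py f; python3 - <<'E'
from h import *
for n in("side","top"):
    a=load(f"e_{n}.npz")["image"].astype(int);b=load(f"f_{n}.npz")["image"].astype(int)
    d=abs(a-b).max(2)>60;d[:, :250]=0; v,u=np.nonzero(d);print(n,d.sum(), (u.min(),u.max(),v.min(),v.max()) if len(u) else "")
E
```

```text
t 6.8
ee_pos [0.56, 0.127, 0.19]
contact_force [2.249, 1.753, 4.618]
side 0 
top 0
```

View pics/f.png

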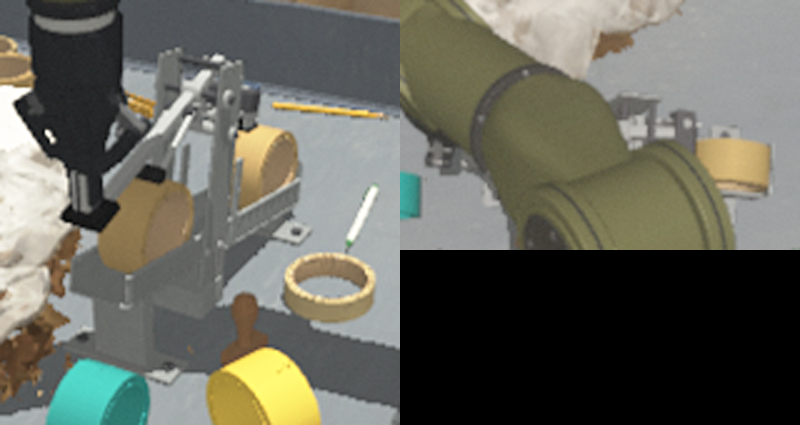

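The roll is at rest against the bumper. Easing up.

{"method": "servo_tool", "body": {
  "xyz": [
    [-0.03,0,-0.005],
    [-0.07,0,-0.01],
    [-0.11,0,-0.015],
    [-0.15,0,-0.02],
    [-0.19,0,-0.025],
    [-0.23,0,-0.025],
    [-0.27,0,-0.025],
    [-0.31,0,-0.025],
    [-0.35,0,-0.025],
    [-0.38,0,-0.02]
  ],
  "yaw": [0,0,0,0,0,0,0,0,0,0],
  "gripper": [1,1,1,1,1,1,1,1,1,1]
}}

```text
t: 7.73
ee_pos: [0.5604, 0.1294, 0.236]
tool_rot: [[-0.0, 0.995, -0.1], [-0.0, -0.1, -0.995], [-1.0, -0.0, 0.0]]
contact_force: [0.5, 2.0, 3.7]
opening: 0.0001
```

{"method": "servo_tool", "body": {
  "xyz": [
    [-0.03,0,0],
    [-0.06,0,0.005],
    [-0.09,0,0.01],
    [-0.12,0,0.015],
    [-0.145,0,0.02],
    [-0.17,0,0.025],
    [-0.19,0,0.03],
    [-0.21,0,0.035],
    [-0.23,0,0.04],
    [-0.245,0,0.045]
  ],
  "yaw": [0,0,0,0,0,0,0,0,0,0],
  "gripper": [1,1,1,1,1,1,1,1,1,1]
}}

```text
t: 8.57
ee_pos: [0.5596, 0.1239, 0.265]
tool_rot: [[-0.001, 0.995, -0.1], [-0.0, -0.1, -0.995], [-1.0, -0.001, 0.0]]
contact_force: [0.2, 2.1, 2.2]
opening: 0.0002
```

{"method": "servo_tool", "body": {
  "xyz": [
    [-0.01,0,0],
    [-0.02,0,0.005],
    [-0.03,0,0.005],
    [-0.04,0,0.01],
    [-0.05,0,0.01],
    [-0.06,0,0.01],
    [-0.07,0,0.01],
    [-0.08,0,0.01],
    [-0.09,0,0.01],
    [-0.1,0,0.01]
  ],
  "yaw": [0,0,0,0,0,0,0,0,0,0],
  "gripper": [1,1,1,1,1,1,1,1,1,1]
}}

```text
t: 9.4
ee_pos: [0.5598, 0.1229, 0.2768]
tool_rot: [[-0.0, 0.995, -0.1], [-0.0, -0.1, -0.995], [-1.0, -0.0, 0.0]]
contact_force: [-0.6, 0.2, 0.1]
opening: -0.0001
```

{"method": "servo_tool", "body": {
  "xyz": [
    [-0.05,0,0],
    [-0.1,0,0],
    [-0.2,0,0],
    [-0.35,0,0],
    [-0.5,0,0],
    [-0.5,0,0],
    [-0.5,0,0],
    [-0.5,0,0],
    [-0.5,0,0],
    [-0.5,0,0]
  ],
  "yaw": [0,0,0,0,0,0,0,0,0,0],
  "gripper": [1,1,1,1,1,1,1,1,1,1]
}}

```text
t: 10.23
ee_pos: [0.5594, 0.1227, 0.336]
tool_rot: [[-0.002, 0.995, -0.099], [-0.001, -0.099, -0.995], [-1.0, -0.002, 0.001]]
contact_force: [0.0, 0.4, -1.7]
opening: 0.0
```

```bash
python3 look.py g
```

```text
t 10.233
ee_pos [0.559, 0.123, 0.336]
contact_force [0.029, 0.352, -1.665]
```

View pics/g.png

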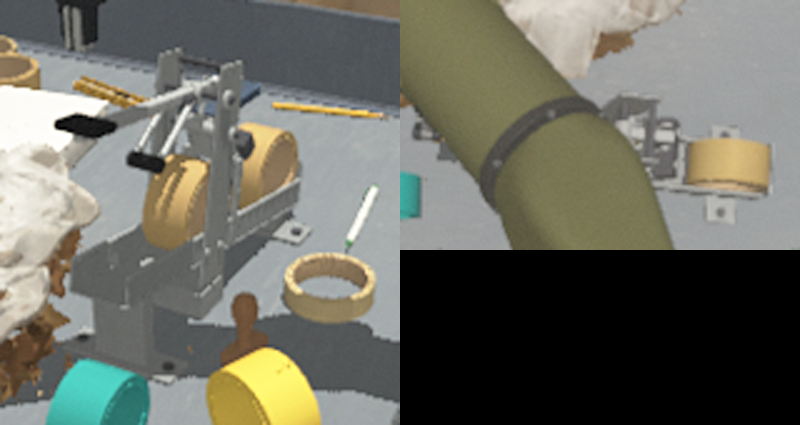

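The flap is shut, the lever is up and the next roll has moved forward (side 310,210). I'll wait and confirm it's settled where the front roll stood.

{"method": "servo_tool", "body": {
  "xyz": [
    [0,0,0],
    [0,0,0],
    [0,0,0],
    [0,0,0],
    [0,0,0],
    [0,0,0],
    [0,0,0],
    [0,0,0],
    [0,0,0],
    [0,0,0]
  ],
  "yaw": [0,0,0,0,0,0,0,0,0,0],
  "gripper": [1,1,1,1,1,1,1,1,1,1]
}}

```text
t: 11.17
ee_pos: [0.5598, 0.123, 0.3369]
tool_rot: [[0.0, 0.995, -0.1], [-0.0, -0.1, -0.995], [-1.0, 0.0, 0.0]]
contact_force: [1.2, 0.3, 0.2]
opening: -0.0002
```

```bash
python3 look.py i; python3 - <<'E'
from h import *
from rig import finder
for n in("side",):
    a=load(f"g_{n}.npz")["image"].astype(int);b=load(f"i_{n}.npz")["image"].astype(int)
    d=abs(a-b).max(2)>50;v,u=np.nonzero(d);print(n,d.sum(),(u.min(),u.max(),v.min(),v.max()) if len(u) else "")
for l in("front_roll","next_roll"):
    for d in finder.outline_of(l,"side")[:4]: print(l,d["conf"],d["box"])
A=load("a_side.npz")["image"];B=load("i_side.npz")["image"]
q=[cv2.resize(x[150:260,255:375],None,fx=3.3,fy=3.3,interpolation=cv2.INTER_CUBIC) for x in(A,B)]
cv2.imwrite("pics/cmp.png",np.hstack(q)[:,:,::-1])
# bystander changes
d=(abs(A.astype(int)-B).max(2)>60);d=cv2.morphologyEx(d.astype(np.uint8),cv2.MORPH_OPEN,np.ones((2,2)));n,_,st,_=cv2.connectedComponentsWithStats(d);print([s.tolist() for s in st[1:] if s[4]>25])
E
```

```text
t 11.167
ee_pos [0.56, 0.123, 0.337]
contact_force [1.245, 0.257, 0.192]
side 53 (np.int64(241), np.int64(548), np.int64(0), np.int64(289))
front_roll 0.6 [333.2, 180.1, 359.2, 215.8]
next_roll 0.83 [257.4, 276.6, 299.5, 325.0]
next_roll 0.65 [321.5, 267.9, 366.5, 318.9]
[[481, 0, 17, 23, 233], [510, 0, 49, 153, 3884], [562, 0, 57, 51, 1212], [249, 17, 11, 16, 146], [494, 36, 7, 14, 67], [242, 49, 58, 74, 2571], [586, 50, 5, 32, 104], [491, 52, 20, 44, 580], [503, 52, 14, 3, 38], [600, 84, 20, 49, 346], [497, 106, 8, 8, 39], [575, 147, 25, 6, 111], [608, 153, 28, 77, 677], [575, 157, 27, 12, 214], [531, 158, 12, 46, 212], [569, 158, 5, 10, 45], [561, 161, 6, 8, 33], [283, 173, 13, 6, 33], [337, 180, 23, 27, 399], [447, 184, 7, 7, 31], [276, 202, 32, 29, 377], [337, 208, 8, 6, 37], [280, 247, 11, 6, 37], [342, 257, 70, 35, 1408], [296, 261, 44, 21, 521], [468, 261, 52, 63, 1205], [256, 268, 12, 11, 53], [239, 283, 18, 11, 83], [496, 325, 12, 6, 36]]
```

View pics/cmp.png

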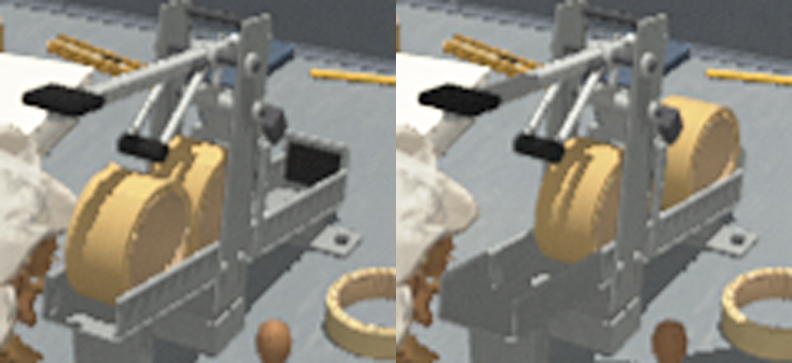

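Lever and flap match their resting picture. The second roll stands exactly where the front one stood, and the first is at the bumper. Bystanders are unchanged, so I'm handing in.

```bash
python3 -c "
from rig import ctrl
print(ctrl.finish_job())"
```

```text
the job is handed in; nothing more can be done
None
```

One roll of packing tape is out at the bumper, the flap is shut, and the next roll waits behind it. I handed the job in at about 11.2 s; no verdict was given.

**What I did:**
- I pressed the lever pad down to its stop with the shut fingertips. The force rose briefly to 20 N at the stop, and I held about 4.5 N after that.
- I held the lever down until two pictures about 0.5 s apart showed the front roll at rest against the bumper.
- I let the lever back up over about 2.5 s. The contact force fell smoothly to zero, and I lifted the fingers 6 cm clear.

**Last checks:**
- **Feeder:** in the side view the lever and flap look as they did at rest at the start, and the next roll stands where the front roll had waited. Its edge at the flap is hidden by the cheek plate, so I could only judge that by comparing pictures.
- **Bystanders:** by eye in the side view, the stamp and masking roll are where they were, and in the view after release so was the pen. The picture comparison was cluttered by the arm and its shadow.
- **Disagreements:** a rough fit of the feeder's outline was off by up to about 4 pixels at the low end, so I didn't rely on it. The direct pad measurements agreed to a few millimetres. The finder found the released roll, but for the next roll it reported only the turquoise and yellow look-alikes.

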